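# Wedge the vials tight on the shaker and set its speed

## Task

The row of vials on the shaker still has play. Take the white wedge, put it nose first into the gap between the sliding jaw and the fixed cheek with its flat side along the cheek, and drive it in firmly until the vials are clamped tight against the end stop and stay so when you let go. Only then turn the speed knob on the sloping panel clockwise until its pointer line stands at the set-point marker on the scale. Leave the marker and the other things on the bench where they are, and every vial standing in its row.

Things in the scene. Friction and masses are not known exactly. Their poses are not given: they have to be found in the camera images.
- shaker: Orbital shaker, off, fixed: grey housing, x from -95 (front) to 85 mm, 196 mm wide (y); platform with a black top at z = 66 mm, x -34 to 82, y -90 to 90. Origin on the bench below; x to its back, y to the left seen from its panel, z up. On the platform a channel of two 22 mm high aluminium rails (inner faces x = 15.4 and 44.6, y = -44 to 82) holds, left to right: end stop, four vials, sliding jaw.
- wedge_mouth (a point): Mouth of the wedge gap: on the platform (shaker x 12, y -61.5, z 66 mm), axes as the shaker's. The fixed cheek, 20 mm high, bounds the gap on the right: flat face at y = -5.5 mm of this point, x = 0 to 66 mm, flared in front of that. The jaw is the left side. The wedge slides in on the platform along +x, nose first, flat side along the cheek.
- panel_mid (a point): Middle of the shaker's control panel, on its surface. The panel slopes down to the robot, 28 degrees from level: x points up the slope, y left, z out of the panel. 67 mm long up the slope, full width of the housing. It carries the speed knob on the left half (35 mm left of this point), a blank display and a switch on the right.
- end_stop: Fixed aluminium block at the left end of the vial channel, 36 x 11 x 32 mm; origin under its centre on the platform; its right face (shaker y = 70 mm) is what the row is pressed against.
- jaw (a joint): Steel jaw sliding along the channel, 32 mm high, between the last vial and the wedge gap: metres moved to the left (0 = right-hand end). Free (0.4 N). Its right face slants 12 degrees like the wedge: at value 0 it is 10 mm from the cheek's plane at shaker x = 16 (front corner rounded), 4 mm at x = 44, plus the value. It starts near 0; the row is packed at about 0.0075.
- wedge_grip (a point): Middle of the upright grip of the loose white plastic wedge: 12 mm thick (y), 26 mm long (x), standing 20 to 52 mm above the underside, this point at 38 mm. x points to the nose, z up. Body 20 mm high; nose tip at x = 84 mm, square tail end at x = -15 mm; flat side at y = -12 mm; tapered side from y = -6 mm at the nose (6 mm thick) to +15 mm at the tail, 12 degrees. 50 to 100 g.
- wedge_nose (a point): Tip of the wedge's rounded nose, half-way up (10 mm), 3 mm from the plane of the flat side. Driven tight, it stands about 50 to 64 mm past the wedge mouth (in +x). The wedge starts on the bench, grip up, left or right of the shaker; once driven in it jams by friction and holds when let go.
- speed_knob (a joint): Round black fluted speed knob, grip 31 to 33 mm across, 26 mm high, on a 39 mm skirt, white pointer line. Radians turned clockwise, seen facing the panel, from the start of its scale (half past seven); range 0 to 4.71, starts at 0 to 0.3. Turns easily (0.03 N m) and stays.
- knob_grip (a point): Point on the knob's axis, 16 mm off the panel, where to grip it. Its z axis points out of the panel along the knob's axis, 28 degrees from vertical, leaning to the robot; x, y turn with the knob.
- knob_pointer (a point): Point in line with the white pointer, 24 mm from the knob's axis, 3 mm off the panel; turns with the knob.
- set_marker (a joint): Set-point marker: small black pointed clip, 13 x 6 x 3 mm, on the rim of the knob's scale, pointing at the knob; same zero and direction as the speed knob, which points at it when both values are equal. Stiff; starts at 1.1 to 1.5 and is to stay there.
- marker_tip (a point): The marker's point: 24 mm from the knob's axis, 3 mm off the panel.
- vial_a: Sample vial in the channel on the shaker, amber glass, black cap, 49 mm high, 28 mm across; stands upright; origin under its centre. The four stand in any order with a few millimetres of play.
- vial_b: Sample vial in the channel on the shaker, amber glass, black cap, 53 mm high, 28 mm across; stands upright; origin under its centre. The four stand in any order with a few millimetres of play.
- vial_c: Sample vial in the channel on the shaker, clear glass, white cap, 46 mm high, 28 mm across; stands upright; origin under its centre. The four stand in any order with a few millimetres of play.
- vial_d: Sample vial in the channel on the shaker, amber glass, black cap, 49 mm high, 28 mm across; stands upright; origin under its centre. The four stand in any order with a few millimetres of play.
- beaker: Empty 100 ml beaker, 56 mm across, 68 mm high, on the bench on the other side of the shaker from the wedge; origin under its centre. Not part of the job.
- spare_vial: Spare clear vial with a white cap, 28 mm across, 51 mm high, on the bench in front of the shaker; origin under its centre. Not part of the job.
- ball_pen: Ball pen, 145 x 12 x 9 mm, lying on the bench in front of the shaker; origin under its centre, y along it. Not part of the job.
Mind the look-alikes: they are no part of the job. Leave any pink or turquoise look-alike of the part that bears wedge_grip alone.

How it is judged (in metres and radians):
On the way, in this order (a step that is already met when the one before it is completed fails the run):
1. The wedge is driven in beside the cheek and clamps the vials against the end stop (x of wedge_nose in the frame of shaker above 0.05 m and y of wedge_nose in the frame of shaker between -0.069 and -0.057 m and z of wedge_nose in the frame of shaker below 0.08 m and angle between wedge_grip's own z axis and vertical below 0.06 rad and contact force between anything else and end_stop above 1.5 N), for 0.2 s.
2. The speed knob points at the set-point marker, the vials still clamped (all of step 1 and distance between knob_pointer and marker_tip below 0.0035 m and velocity of joint speed_knob between -0.05 and 0.05 rad/s), for 0.2 s.
At the end, for the whole second after the job is handed in: The wedge lies flat on the platform between cheek and jaw, its nose at least 38 mm past the start of the cheek's face, and the vials are clamped so that the row presses on the end stop with more than 1.5 N; the knob's pointer is within 8 degrees of the set-point marker and at rest (all of step 2); the robot touches nothing.
It fails at once if A vial in the row is tipped or lifted out (angle between any of vial_a, vial_c, vial_b, vial_d's own z axis and vertical above 0.3 rad or z of any of vial_a, vial_c, vial_b, vial_d in the frame of shaker above 0.08 m).
It fails at once if The set-point marker is pushed along the scale (distance of marker_tip from where it was at the start of the episode above 0.004 m).
It fails at once if The beaker, the spare vial or the pen is knocked about (distance of any of beaker, spare_vial, ball_pen from where it was at the start of the episode above 0.03 m).
It also fails if it takes over 56 s, if anything falls off the work surface, if the arm or the gripper's body presses on something with over 40 N, if the wrist force passes 120 N, or if a joint passes its speed limit or range.

## Robot

A 7-joint arm with a two-finger parallel gripper is mounted at the origin on a cart in front of the work surface, level with it; the furniture and walls round the work are solid. World frame = base frame: x ahead of the robot, y to its left, z up, the work surface at z = 0. Lengths are in m, angles in degrees, forces in N, time in s.
With the tool pointing down it reaches from about 0.425 to 0.875 m from the base axis. Payload 4.7 kg.
Tool frame: the origin (TCP) lies between the finger pads; the fingertips stand env.finger_overhang ahead of it and the grasp point (between the pads) lies 5 mm behind it (env.finger_overhang is the distance from the TCP to the fingertips, in m); z points along the fingers, y is the line along which they close (so a half turn about z gives the same grasp; the last joint's range is limited). The gripper opens to 87 mm and grips with 3 to 60 N. Pads are 19 mm wide; open, the fingers measure 117 mm over their backs; the gripper's body (75 mm by 190 mm) begins 51 mm behind the grasp point.
Start: joints at [66.755, 18.392, -4.016, 83.108, 1.295, 78.541, -3.26], TCP at [0.265, -0.594, 0.201] pointing down, gripper open.
Joint ranges: [-163.93, 163.93], [-17.29, 119.83], [-79.2, 71.16], [3.27, 140.29], [-89.18, 269.18], [5.43, 117.66], [-154.24, 154.24]. Speed limits (degrees/s): [147.25, 147.25, 180, 180, 180, 180, 180].

## Interface

Orientations are given as [roll, pitch, yaw] about the fixed x, y, z axes, in that order (R = Rz(yaw) Ry(pitch) Rx(roll)).
In Python, from cell import telemetry, eyes, env, models gives the robot as it stands. The module is installed in compiled form; this text tells all that it offers.
- The arm moves only by the tool drive_tool, never from a script. Its arguments are lists of equal length, an entry for each row: "angular": the turn, a rotation vector about the tool's x, y, z in rad, a list of three; "delta_pos": the shift along the tool's x, y, z in cm, a list of three; "gripper": the finger opening in cm, from 0 to 8.7. A call has 1 to 20 rows; each row shifts and turns the commanded pose from where the row before left it, along the tool's axes as they then stand; what a row does not reach is not made up. A row lasts 1/10 s, in which the tool goes at most 50 mm and 8.59 degrees, less where a joint would pass 70% of its speed; a pose out of reach is approached as far as the arm can. A call with a gripper value outside its range is refused whole. The fingers move at their own pace and stop on an object; "squeeze" is the grip in N (left out, the last holds). Time passes only in rows, so rows that do not move let the fingers close. It gives the time, the measured TCP pose, the force, the opening and the grip force at its end, in the units of the state.
- telemetry.get_obs(): the state, without advancing time (a new reading comes with each control period).
- eyes.read_camera(name): name is "scene" or "top" or "wrist"; returns a dict with "pixels" (420x560x3 uint8, red, green, blue), "mtx" (3x3 intrinsics, pixels), "origin" and "orientation" of the camera in the world. Camera axes: x right, y down, z forward; pixel columns grow to the right and rows downward; lengths in m; the calibration is good to about 2 mm. The wrist camera is an equidistant fisheye: a pixel r from the principal point sees the ray r / f radians off the axis. A picture is of the moment at which its call begins. There is no depth.
- env.sign_off(): hands the job in; it is judged then, once.
Trained networks look in a picture, given as the dict that the camera call returned (one of the last four; its "shot" number tells which), for a name from the list of things; names that differ only in an ending like _2 or _b are one class to them, and where a whole thing is asked for, a point or a joint stands for the part that bears it (a point fixed in the world has none). Each returns a list of dicts, best first, with "p" (0 to 1); they miss things now and then, are a little off and sometimes report something else, mostly with a low value. They report only what shows in the picture. A call takes as long as a camera call. They do not tell look-alikes from the thing itself.
- models.search_frame(picture, target): "centre" ([column, row] in pixels, amid what is visible of it).
- models.cut_out(picture, target): "pixels" (420x560 bool, what is visible of it) and "centre" ([column, row] in pixels, amid what is visible of it).
The state is a dict: "time_s": time; "qpos": joint angles; "joint_velocities": joint speeds; "effort": joint torques, N m; "tool_pos": TCP position; "tool_rot": TCP orientation; "force": force on the tool from outside, world axes, zero at the start; "wrist_torque": the same for the moment, N m; "grip_width": finger opening in m; "grasp_force": force on a finger pad.
Only numpy, scipy, OpenCV 4.12 (cv2) and the standard library are available. Lean on these libraries where they do the work, as an engineer would, in place of code of your own. Each camera call takes 0.05 s, during which the arm holds its last target. There are 200 camera calls.

## Working session

There is one attempt and no reset: what is moved stays moved. The work goes in short steps, Python scripts to look and compute and a tool call to move; the robot and the scene stay as the last step left them, time stands still between calls to the robot, and variables do not carry over. Pictures are saved under pics/ and viewed, at most 10 in all, crops included, and the job is handed in when it is done.

Besides the shell and the picture viewer there is one more tool, called after "Call:" by a JSON object that holds its "api" and its "payload", one argument or row to a line. drive_tool: Moves the arm, as the interface text tells. Its arguments: {"type":"object","properties":{"angular":{"type":"array","items":{"type":"array","items":{"type":"number"}}},"delta_pos":{"type":"array","items":{"type":"array","items":{"type":"number"}}},"gripper":{"type":"array","items":{"type":"number"}},"squeeze":{"type":"number"}},"required":["angular","delta_pos","gripper"]}

```bash
mkdir -p pics; cat > h.py <<'E'
import numpy as np, cv2
from scipy.spatial.transform import Rotation as R
from cell import telemetry, eyes, env, models
def rot(o):
    o=np.array(o,float)
    if o.shape==(3,3): return o
    if o.size==4: return R.from_quat(o).as_matrix()
    return R.from_euler('xyz',o,degrees=True).as_matrix()
def ray(c,px,fish=False):
    K=np.array(c['mtx']); u=(px[0]-K[0,2])/K[0,0]; v=(px[1]-K[1,2])/K[1,1]
    if fish:
        r=np.hypot(u,v); d=np.array([u/r*np.sin(r),v/r*np.sin(r),np.cos(r)]) if r>1e-9 else np.array([0,0,1.])
    else: d=np.array([u,v,1.])
    return np.array(c['origin']),rot(c['orientation'])@(d/np.linalg.norm(d))
def hit(c,px,z,fish=False):
    o,d=ray(c,px,fish); return o+d*(z-o[2])/d[2]
def proj(c,p,fish=False):
    K=np.array(c['mtx']); q=rot(c['orientation']).T@(np.array(p)-c['origin'])
    if fish:
        a=np.hypot(q[0],q[1]); th=np.arctan2(a,q[2]); u,v=q[0]/a*th,q[1]/a*th
    else: u,v=q[0]/q[2],q[1]/q[2]
    return np.array([K[0,0]*u+K[0,2],K[1,1]*v+K[1,2]])
def save(c,n,crop=None,s=1):
    im=c['pixels'][:,:,::-1]
    if crop: im=im[crop[1]:crop[3],crop[0]:crop[2]]
    cv2.imwrite('pics/'+n,cv2.resize(im,None,fx=s,fy=s,interpolation=cv2.INTER_CUBIC))
E
python3 - <<'E'
from h import *
print(telemetry.get_obs(), env.finger_overhang)
a=eyes.read_camera('top'); b=eyes.read_camera('scene')
for n,c in (('top',a),('scene',b)):
    print(n,c['mtx'],c['origin'],c['orientation'])
    for t in ['wedge_grip','wedge_nose','end_stop','jaw','speed_knob','knob_pointer','marker_tip','vial_a','beaker','spare_vial','ball_pen','shaker','wedge_mouth','panel_mid']:
        print(t,[(np.round(r['centre']).tolist(),round(r['p'],2)) for r in models.search_frame(c,t)[:5]])
cv2.imwrite('pics/a.png',cv2.resize(np.vstack([a['pixels'],b['pixels']])[:,:,::-1],None,fx=.71,fy=.71))
save(a,'top.png',None,1.4)
E
```

```text
{'time_s': 0.0, 'qpos': array([66.753261  , 18.43873956, -4.01591314, 83.17479055,  1.29598979,
       78.53947151, -3.25941523]), 'joint_velocities': array([-0.01045601,  0.08073701, -0.02723632, -0.13705036,  0.05300801,
       -0.08052765, -0.0274568 ]), 'effort': array([ 7.91195343e-04, -4.91285741e+01, -4.03295355e-01, -3.12532461e+01,
       -6.39463635e-02,  4.37443075e-02,  1.87061119e-04]), 'tool_pos': array([ 0.26465591, -0.59304071,  0.2001662 ]), 'tool_rot': array([-1.79892296e+02,  6.53347510e-03,  2.40576368e+01]), 'force': array([ 0.18177373, -0.55262297,  0.57295818]), 'wrist_torque': array([-0.02408443, -0.01845955, -0.02181917]), 'grasp_force': 0.0, 'grip_width': 0.08667883308028691} 0.014
top [[545.17720968   0.         275.53733852]
 [  0.         545.17720968 206.61012217]
 [  0.           0.           1.        ]] [0.23313113 0.13184157 1.78018238] [-169.49161059   -0.25081633  -88.70122014]
wedge_grip [([224.0, 217.0], 0.72), ([128.0, 243.0], 0.64), ([266.0, 216.0], 0.55)]
wedge_nose [([130.0, 243.0], 0.71), ([265.0, 220.0], 0.62), ([224.0, 222.0], 0.58)]
end_s
[... 677 characters left out ...]
    ]] [-0.50321373  1.19726362  0.70619109] [-1.12743431e+02  3.65271149e-03 -1.36456424e+02]
wedge_grip [([185.0, 307.0], 0.71), ([271.0, 243.0], 0.69), ([244.0, 254.0], 0.57), ([285.0, 197.0], 0.37)]
wedge_nose [([186.0, 305.0], 0.95), ([250.0, 253.0], 0.6), ([272.0, 243.0], 0.53), ([310.0, 249.0], 0.38)]
end_stop [([307.0, 250.0], 0.67), ([281.0, 209.0], 0.6)]
jaw []
speed_knob [([377.0, 204.0], 0.4)]
knob_pointer []
marker_tip []
vial_a [([287.0, 196.0], 0.63), ([297.0, 194.0], 0.52)]
beaker [([374.0, 205.0], 0.68)]
spare_vial [([366.0, 222.0], 0.65)]
ball_pen [([311.0, 245.0], 0.51)]
shaker [([299.0, 215.0], 0.66)]
wedge_mouth [([301.0, 210.0], 0.55)]
panel_mid [([298.0, 212.0], 0.74)]
```

View pics/top.png

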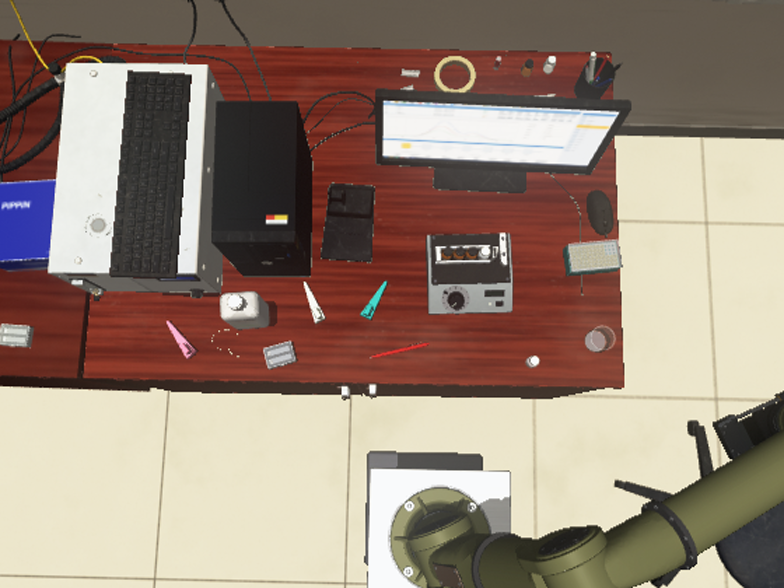

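The top view shows three wedge candidates: white at (224,217), turquoise at (266,216), pink at (128,243). White is the one described. The shaker is at (336,197), the spare vial at (380,258), the beaker at (428,243) and the pen at (285,250). Next is a close crop to check.

```bash
python3 - <<'E'
from h import *
a=eyes.read_camera('top')
im=a['pixels'][:,:,::-1]
c1=cv2.resize(im[160:260,200:280],(640,800),interpolation=cv2.INTER_CUBIC)[100:700]
l=cv2.resize(im[190:240,205:285],(800,500),interpolation=cv2.INTER_CUBIC)
c=cv2.resize(im[160:230,300:372],(617,600),interpolation=cv2.INTER_CUBIC)
cv2.imwrite('pics/c.png',np.hstack([cv2.resize(im[195:235,210:235],(180,288),interpolation=cv2.INTER_CUBIC),c[:288] ])) if 0 else cv2.imwrite('pics/c.png',np.hstack([c,cv2.resize(im[195:235,212:240],(183,600),interpolation=cv2.INTER_CUBIC)]))
m=models.cut_out(a,'shaker')[0]
print(cv2.minAreaRect(np.argwhere(m['pixels'])[:,::-1].astype(np.float32)))
white=(im.min(2)>150)&(np.indices(im.shape[:2])[1]>210)&(np.indices(im.shape[:2])[1]<240)&(np.indices(im.shape[:2])[0]>195)&(np.indices(im.shape[:2])[0]<235)
p=np.argwhere(white)[:,::-1]; print(p.min(0),p.max(0),cv2.boxPoints(cv2.minAreaRect(p.astype(np.float32))))
for n,px,z in [('wedge',(224,217),.02),('nose',(218,202),.01),('tail',(229,229),.01),('spare',(380,258),.05),('beak',(428,243),.04),('turq',(266,216),.02),('shFL',(306,224),.03),('shFR',(365,222),.03),('plBL',(307,168),.066),('plBR',(364,168),.066),('penL',(264,255),0),('penR',(306,246),0),('bott',(173,221),.05)]:
    print(n,hit(a,px,z).round(3))
E
```

```text
((335.0346984863281, 194.8866424560547), (56.657291412353516, 61.655731201171875), 88.56790161132812)
[217 201] [231 230] [[211.8     203.60002]
 [218.2     200.40001]
 [231.40001 226.8    ]
 [225.00002 230.00002]]
wedge [0.521 0.299 0.02 ]
nose [0.573 0.322 0.01 ]
tail [0.483 0.282 0.01 ]
spare [ 0.396 -0.204  0.05 ]
beak [ 0.449 -0.361  0.04 ]
turq [0.528 0.162 0.02 ]
shFL [0.503 0.031 0.03 ]
shFR [ 0.514 -0.16   0.03 ]
plBL [0.681 0.032 0.066]
plBR [ 0.685 -0.152  0.066]
penL [0.402 0.166 0.   ]
penR [0.434 0.029 0.   ]
bott [0.499 0.459 0.05 ]
```

View pics/c.png

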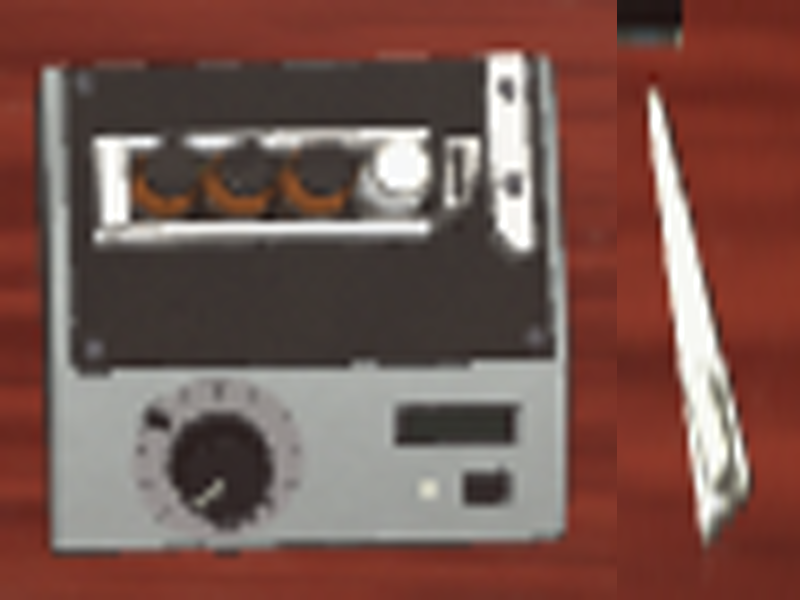

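The crop confirms that (224,217) is the white wedge, with its nose up-left and the grip near the tail. The shaker, knob and marker are also clear. I'll move over the shaker first.

Call:
{"api": "drive_tool", "payload": {
  "angular": [
    [0,0,0],
    [0,0,0],
    [0,0,0],
    [0,0,0],
    [0,0,0],
    [0,0,0],
    [0,0,0],
    [0,0,0],
    [0,0,0],
    [0,0,0],
    [0,0,0],
    [0,0,0],
    [0,0,0],
    [0,0,0],
    [0,0,0],
    [0,0,0]
  ],
  "delta_pos": [
    [2.8,-2.3,-0.7],
    [2.8,-2.3,-0.7],
    [2.8,-2.3,-0.7],
    [2.8,-2.3,-0.7],
    [2.8,-2.3,-0.7],
    [2.8,-2.3,-0.7],
    [2.8,-2.3,-0.7],
    [2.8,-2.3,-0.7],
    [2.8,-2.3,-0.7],
    [2.8,-2.3,-0.7],
    [2.8,-2.3,-0.7],
    [2.8,-2.3,-0.7],
    [2.8,-2.3,-0.7],
    [2.8,-2.3,-0.7],
    [2.8,-2.3,-0.7],
    [0,0,0]
  ],
  "gripper": [8,8,8,8,8,8,8,8,8,8,8,8,8,8,8,8]
}}

```text
time_s: 3.2
tool_pos: [0.5102, -0.1008, 0.3077]
tool_rot: [-180.0, -0.2, 24.6]
force: [0.3, -0.4, 0.4]
grip_width: 0.0801
grasp_force: 0.0
```

```bash
python3 - <<'E'
from h import *
a=eyes.read_camera('wrist'); print(a['mtx'],a['origin'],a['orientation'], telemetry.get_obs()['time_s'])
np.save('w1.npy',a,allow_pickle=True)
save(a,'w1.png',None,1.4)
for t in ['wedge_grip','end_stop','jaw','speed_knob','knob_pointer','marker_tip','vial_a','shaker','wedge_mouth','panel_mid','knob_grip']:
    print(t,[(np.round(r['centre'],1).tolist(),round(r['p'],2)) for r in models.search_frame(a,t)[:5]])
E
```

```text
[[325.1922621    0.         277.56730358]
 [  0.         325.1922621  206.06016012]
 [  0.           0.           1.        ]] [ 0.58231865 -0.06798805  0.4911374 ] [ 1.63331383e+02  7.74354166e-02 -6.54098387e+01] 3.25
wedge_grip [([126.1, 91.9], 0.67), ([62.6, 72.5], 0.57)]
end_stop [([230.5, 51.5], 0.53)]
jaw [([329.2, 87.0], 0.8)]
speed_knob [([237.8, 130.8], 0.94), ([313.1, 81.5], 0.48)]
knob_pointer [([235.2, 134.7], 0.97), ([313.3, 80.1], 0.53)]
marker_tip [([280.8, 99.4], 0.58), ([226.5, 112.6], 0.5)]
vial_a [([247.9, 53.4], 0.94), ([267.5, 63.5], 0.92), ([290.8, 70.1], 0.84), ([225.9, 112.0], 0.62), ([311.8, 82.2], 0.59)]
shaker [([280.8, 101.7], 0.87), ([226.9, 113.0], 0.47)]
wedge_mouth [([280.4, 98.4], 0.63)]
panel_mid [([277.3, 102.4], 0.71), ([267.8, 63.1], 0.63)]
knob_grip [([238.7, 133.0], 0.8)]
```

View pics/w1.png

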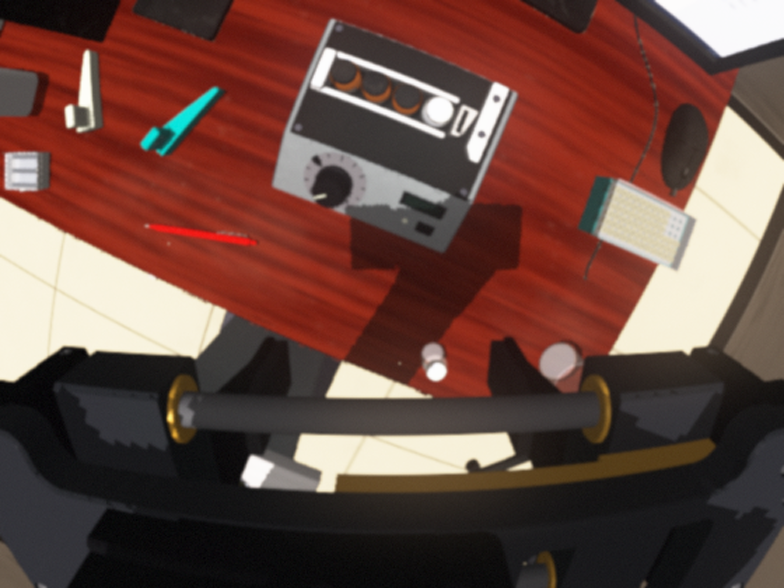

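The wrist view shows the shaker centred at about (280,100) in raw pixels: knob (237,131), pointer (235,135), marker (227,113), cheek (350,87). The white wedge is at (62,65). I'll crop the shaker to pick its corners.

```bash
python3 - <<'E'
from h import *
a=np.load('w1.npy',allow_pickle=True).item()
save(a,'w1c.png',(190,8,375,188),3.3)
E
```

```text
(no output)
```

View pics/w1c.png

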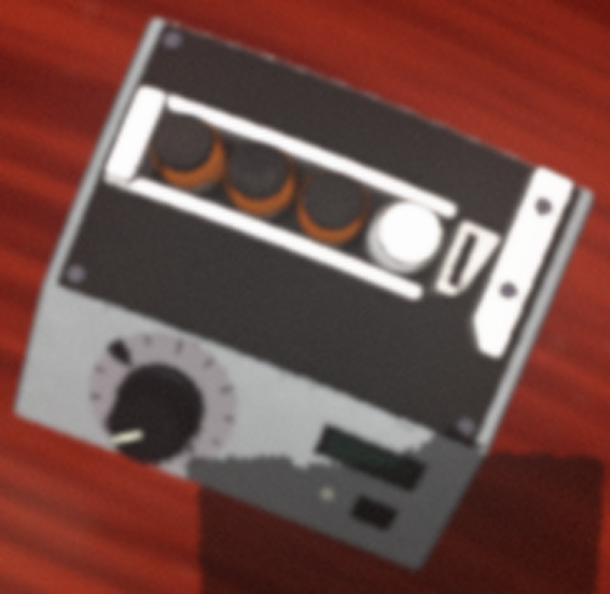

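The crop gives the platform corners, rail ends and cheek edge clearly. I'll fit the shaker pose from them.

```bash
cat >> h.py <<'E'
from scipy.optimize import least_squares
def fit_shaker(c,feats,x0=(.6,-.06,.05),fish=True):
    def T(s,p): 
        co,si=np.cos(s[2]),np.sin(s[2]); return np.array([s[0]+co*p[0]-si*p[1],s[1]+si*p[0]+co*p[1],p[2]])
    f=lambda s:np.concatenate([proj(c,T(s,np.array(p)/1000),fish)-q for p,q in feats])
    r=least_squares(f,x0,loss='soft_l1'); return r.x,f(r.x).reshape(-1,2)
def sh(s,p):
    p=np.array(p)/1000; co,si=np.cos(s[2]),np.sin(s[2]); return np.array([s[0]+co*p[0]-si*p[1],s[1]+si*p[0]+co*p[1],p[2]])
E
python3 - <<'E'
from h import *
a=np.load('w1.npy',allow_pickle=True).item()
q=lambda x,y:np.array([x/3.3+190-.35,y/3.3+8-.35])
F=[((82,90,66),q(163,22)),((-34,90,66),q(58,288)),((-34,-90,66),q(478,443)),((82,-90,66),q(578,190)),((12.5,-44,88),q(420,293)),((47.5,-44,88),q(455,211)),((78,-67,86),q(537,168)),((15.4,70,98),q(130,183))]
s,r=fit_shaker(a,F); print(s,np.degrees(s[2]));print(r.round(1))
K=q(150,412)
t=[('pmid0',(-65.5,0,50.3)),('knob base',(-65.5,35,50.3))]
n=np.array([-np.sin(np.radians(28)),0,np.cos(np.radians(28))])
for nme,p in t: print(nme,sh(s,p),(proj(a,sh(s,p),True)-[189.65,7.65])*3.3)
kt=np.array((-65.5,35,50.3))+26*n; print('knobtop',(proj(a,sh(s,kt),True)-[189.65,7.65])*3.3)
for p in [(12,-61.5,66),(12,-67,86),(-95,98,34.5),(-95,-98,34.5)]: print(p,sh(s,p),(proj(a,sh(s,p),True)-[189.65,7.65])*3.3)
E
```

```text
[ 0.60381097 -0.06059815  0.05830625] 3.3407018767038346
[[-1.1  0.4]
 [-1.3  0.3]
 [-0.5  2. ]
 [ 1.6 -0.7]
 [ 0.1  0.8]
 [-0.1  0. ]
 [ 0.5 -1. ]
 [ 0.8 -1.8]]
pmid0 [ 0.53842228 -0.06441504  0.0503    ] [239.08293105 436.0234606 ]
knob base [ 0.53638272 -0.02947452  0.0503    ] [159.49908091 406.36178717]
knobtop [141.73434113 438.98718135]
(12, -61.5, 66) [ 0.61937439 -0.12129436  0.066     ] [454.33369613 316.10916123]
(12, -67, 86) [ 0.61969489 -0.12678501  0.086     ] [475.62254876 320.63944659]
(-95, 98, 34.5) [0.50326164 0.03169936 0.0345    ] [  6.28858966 419.46463865]
(-95, -98, 34.5) [ 0.51468319 -0.16396757  0.0345    ] [426.59914358 577.5978363 ]
```

Call:
{"api": "drive_tool", "payload": {
  "angular": [
    [0,0,0],
    [0,0,0],
    [0,0,0],
    [0,0,0],
    [0,0,0],
    [0,0,0],
    [0,0,0],
    [0,0,0],
    [0,0,0],
    [0,0,0],
    [0,0,0]
  ],
  "delta_pos": [
    [1.5,-3.6,1.3],
    [1.5,-3.6,1.3],
    [1.5,-3.6,1.3],
    [1.5,-3.6,1.3],
    [1.5,-3.6,1.3],
    [1.5,-3.6,1.3],
    [1.5,-3.6,1.3],
    [1.5,-3.6,1.3],
    [1.5,-3.6,1.3],
    [1.5,-3.6,1.3],
    [0,0,0]
  ],
  "gripper": [6,6,6,6,6,6,6,6,6,6,6]
}}

```text
time_s: 4.9
tool_pos: [0.4945, 0.2888, 0.1745]
tool_rot: [-179.7, 0.1, 24.6]
force: [-0.5, 0.9, -0.5]
grip_width: 0.06
grasp_force: 0.0
```

```bash
python3 - <<'E'
from h import *
a=eyes.read_camera('wrist'); np.save('w2.npy',a,allow_pickle=True); o=telemetry.get_obs(); print(o['tool_pos'],o['tool_rot'])
save(a,'w2.png',None,1.4)
for t in ['wedge_grip','wedge_nose']:
    for r in models.cut_out(a,t)[:3]: print(t,np.round(r['centre'],1),r['p'],hit(a,r['centre'],.02,True).round(4))
E
```

```text
[0.49599785 0.28557415 0.1751608 ] [-1.79870455e+02  1.23897738e-01  2.43952886e+01]
wedge_grip [ 27.9 108. ] 0.73 [0.4594 0.6243 0.02  ]
wedge_grip [278.3 165.1] 0.58 [0.5145 0.2981 0.02  ]
wedge_grip [390.  207.5] 0.58 [0.5247 0.1639 0.02  ]
wedge_nose [278.4 165. ] 0.92 [0.5146 0.298  0.02  ]
wedge_nose [ 27.2 108.2] 0.86 [0.4587 0.6255 0.02  ]
wedge_nose [389.9 204.9] 0.7 [0.5273 0.1656 0.02  ]
```

View pics/w2.png

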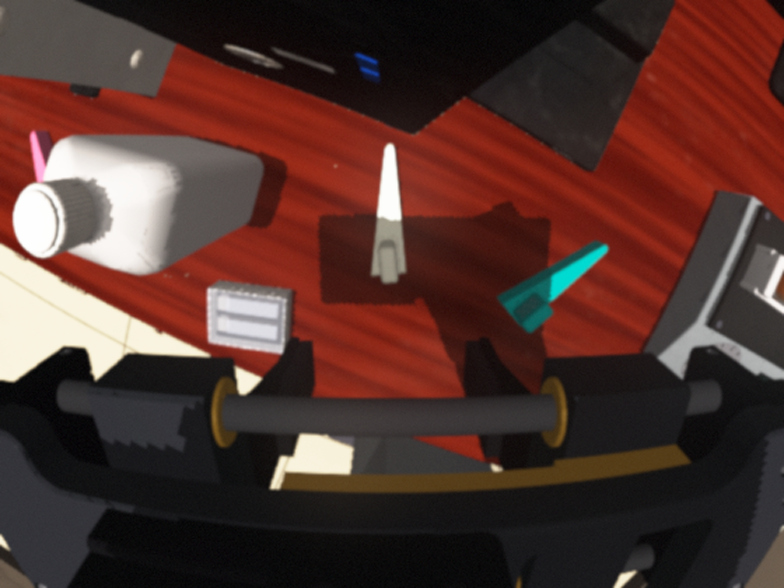

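The white wedge is in the middle of the picture: nose at (279,104) raw, tail corners (266,196) and (289,194), grip at about (278,188).

```bash
python3 - <<'E'
from h import *
a=np.load('w2.npy',allow_pickle=True).item(); o=telemetry.get_obs()
q=lambda x,y:np.array([x,y])/1.4
F=[((84,-9,18),q(390,146)),((-15,15,20),q(372,275)),((-15,-12,20),q(405,271)),((-13,6,52),q(381,282)),((-13,-6,52),q(397,282)),((13,6,52),q(380,242)),((13,-6,52),q(397,242))]
s,r=fit_shaker(a,F,(.5,.29,.42)); print(s,np.degrees(s[2])); print((r*1.4).round(1))
g=np.array([s[0],s[1],.03]); Rt=rot(o['tool_rot'])
print('tool delta to grip (cm)',(Rt.T@(g-o['tool_pos'])*100).round(2))
print([ (x,proj(a,x,True)*1.4) for x in [np.array(o['tool_pos'])]])
E
```

```text
[0.49859985 0.2915733  0.51809402] 29.684600693675254
[[ 0.7 -4.8]
 [-1.  -0.9]
 [ 1.   0.1]
 [ 0.6  0.2]
 [ 1.7 -1.2]
 [-2.   3.9]
 [-1.5  2.4]]
tool delta to grip (cm) [ 0.43 -0.87 14.6 ]
[(array([0.49825958, 0.28193289, 0.17605547]), array([406.54841857, 341.9384557 ]))]
```

```bash
python3 - <<'E'
from h import *
for i in range(3): o=telemetry.get_obs(); print(o['time_s'],o['tool_pos'],o['tool_rot'])
E
```

```text
5.05 [0.49825958 0.28193289 0.17605547] [1.79971016e+02 3.28725389e-02 2.40452594e+01]
5.05 [0.49825958 0.28193289 0.17605547] [1.79971016e+02 3.28725389e-02 2.40452594e+01]
5.05 [0.49825958 0.28193289 0.17605547] [1.79971016e+02 3.28725389e-02 2.40452594e+01]
```

Call:
{"api": "drive_tool", "payload": {
  "angular": [
    [0,0,-0.05],
    [0,0,-0.05]
  ],
  "delta_pos": [
    [0,0,1],
    [0,0,1]
  ],
  "gripper": [6,6]
}}

```text
time_s: 5.25
tool_pos: [0.4995, 0.2806, 0.1568]
tool_rot: [179.9, -0.1, 29.7]
force: [0.0, -0.6, -0.0]
grip_width: 0.0599
grasp_force: 0.0
```

```bash
python3 - <<'E'
from h import *
for i in range(3): o=telemetry.get_obs(); print(o['time_s'],o['tool_pos'],o['tool_rot'])
E
```

```text
5.25 [0.49952249 0.28061607 0.15680866] [ 1.79899369e+02 -8.38794756e-02  2.97114239e+01]
5.25 [0.49952249 0.28061607 0.15680866] [ 1.79899369e+02 -8.38794756e-02  2.97114239e+01]
5.25 [0.49952249 0.28061607 0.15680866] [ 1.79899369e+02 -8.38794756e-02  2.97114239e+01]
```

Call:
{"api": "drive_tool", "payload": {
  "angular": [
    [0,0,0],
    [0,0,0],
    [0,0,0],
    [0,0,0]
  ],
  "delta_pos": [
    [0.2,-0.5,2],
    [0.2,-0.5,2],
    [0,0,1.7],
    [0,0,0]
  ],
  "gripper": [5,5,5,5]
}}

```text
time_s: 5.65
tool_pos: [0.4959, 0.2905, 0.097]
tool_rot: [180.0, 0.2, 29.7]
force: [-0.0, 0.6, 0.3]
grip_width: 0.0503
grasp_force: 0.0
```

```bash
python3 - <<'E'
from h import *
a=eyes.read_camera('wrist'); np.save('w3.npy',a,allow_pickle=True); o=telemetry.get_obs(); print(o['tool_pos'],o['tool_rot'])
save(a,'w3.png',(190,110,390,260),4)
E
```

```text
[0.49663024 0.29130761 0.09849009] [1.79957818e+02 1.16642983e-01 2.96784284e+01]
```

View pics/w3.png

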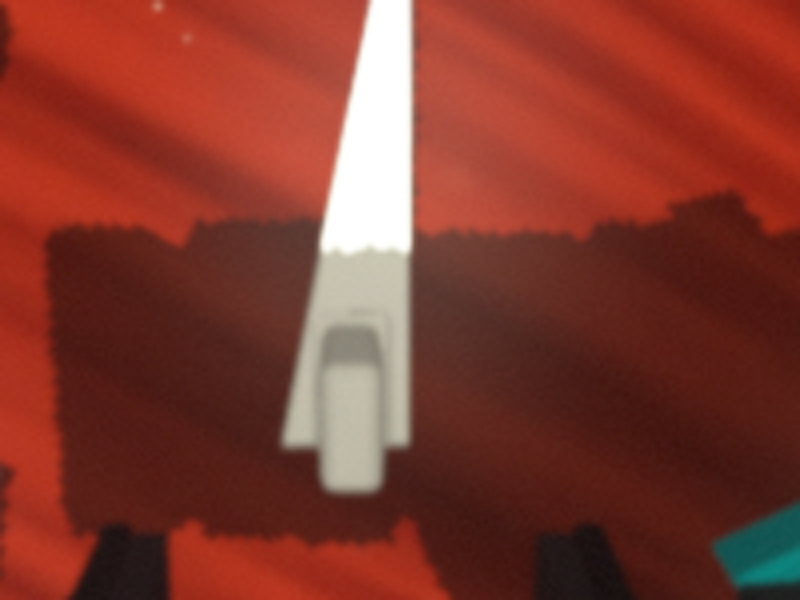

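The flat side (crop column 410) runs parallel to the tool axis, and the grip top spans columns 320–382, rows 363–492, centred between the fingers.

```bash
python3 - <<'E'
from h import *
a=np.load('w3.npy',allow_pickle=True).item(); o=telemetry.get_obs()
q=lambda x,y:np.array([x,y])/4+[190,110]-.375
F=[((-15,15,20),q(282,446)),((-15,-12,20),q(410,446)),((-13,6,52),q(320,492)),((-13,-6,52),q(383,492)),((13,6,52),q(320,363)),((13,-6,52),q(383,363))]
s,r=fit_shaker(a,F,(.5,.29,.5)); print(s,np.degrees(s[2])); print(r.round(1))
g=np.array([s[0],s[1],.035]); Rt=rot(o['tool_rot']); print(o['tool_pos'],o['tool_rot'])
print('tool delta to grip (cm)',(Rt.T@(g-o['tool_pos'])*100).round(2))
E
```

```text
[0.49781133 0.29164344 0.52146797] 29.877913996816833
[[-0.1  0.1]
 [-0.3  0. ]
 [ 0.1  0.5]
 [ 0.2  0.4]
 [-0.3 -0.4]
 [ 0.4 -0.5]]
[0.49663024 0.29130761 0.09849009] [1.79957818e+02 1.16642983e-01 2.96784284e+01]
tool delta to grip (cm) [0.13 0.02 6.35]
```

Call:
{"api": "drive_tool", "payload": {
  "angular": [
    [0,0,0],
    [0,0,0],
    [0,0,0],
    [0,0,0],
    [0,0,0],
    [0,0,0],
    [0,0,0],
    [0,0,0],
    [0,0,0],
    [0,0,0]
  ],
  "delta_pos": [
    [0.1,0,2],
    [0,0,2],
    [0,0,1.5],
    [0,0,0.6],
    [0,0,0],
    [0,0,0],
    [0,0,0],
    [0,0,0],
    [0,0,0],
    [0,0,0]
  ],
  "gripper": [5,5,5,5,5,0.5,0.5,0.5,0.5,0.5],
  "squeeze": 50
}}

```text
time_s: 6.7
tool_pos: [0.4976, 0.2937, 0.0385]
tool_rot: [180.0, -0.0, 29.8]
force: [-0.7, -0.3, 0.1]
grip_width: 0.0178
grasp_force: 0.0
```

Call:
{"api": "drive_tool", "payload": {
  "angular": [
    [0,0,0],
    [0,0,0],
    [0,0,0]
  ],
  "delta_pos": [
    [0,0,0],
    [0,0,0],
    [0,0,0]
  ],
  "gripper": [0.5,0.5,0.5]
}}

```text
time_s: 7.0
tool_pos: [0.4974, 0.2936, 0.0382]
tool_rot: [180.0, 0.0, 29.8]
force: [-0.4, 0.5, -0.3]
grip_width: 0.0056
grasp_force: 0.0
```

```bash
python3 - <<'E'
from h import *
a=eyes.read_camera('wrist'); np.save('w4.npy',a,allow_pickle=True); o=telemetry.get_obs(); print(o['tool_pos'],o['tool_rot'],o['grip_width'])
save(a,'w4.png',(180,140,390,290),3.8)
print(proj(a,o['tool_pos'],True))
for n in('top',):
  b=eyes.read_camera(n)
  print([(np.round(r['centre']),r['p']) for r in models.search_frame(b,'wedge_grip')])
E
```

```text
[0.49740143 0.2936553  0.03816635] [1.79995381e+02 6.11167474e-03 2.97844344e+01] 0.00528072862192725
[277.69575708 244.09728706]
[(array([267., 214.]), 0.52), (array([131., 246.]), 0.45)]
```

View pics/w4.png

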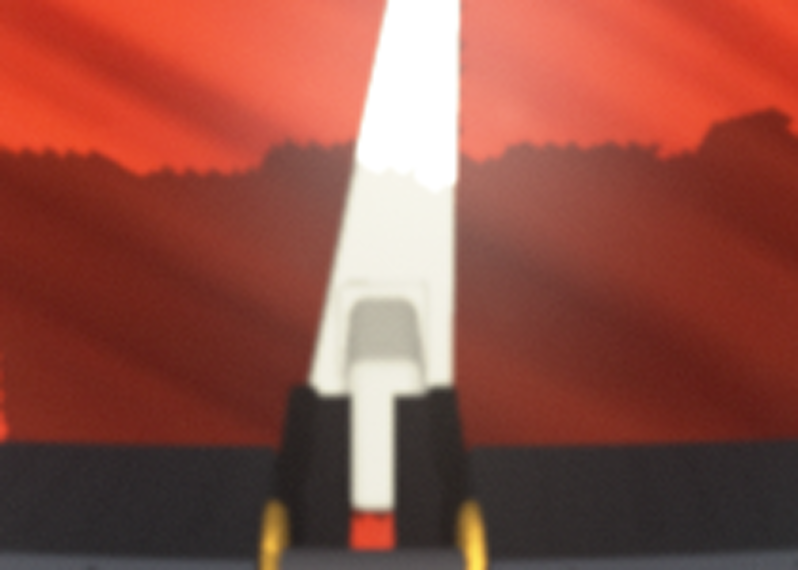

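The fingers closed to 5 mm above the grip. The picture shows the finger ends at crop row 385 overlapping the grip top, so they sit higher than the TCP reading implies, and the grip is about 2 mm to the right. I'll open, lower gently and try again.

Call:
{"api": "drive_tool", "payload": {
  "angular": [
    [0,0,0],
    [0,0,0],
    [0,0,0],
    [0,0,0],
    [0,0,0],
    [0,0,0],
    [0,0,0],
    [0,0,0],
    [0,0,0]
  ],
  "delta_pos": [
    [0,0.2,0],
    [0,0,0],
    [0,0,0],
    [0,0,0],
    [0,0,0.4],
    [0,0,0.4],
    [0,0,0.4],
    [0,0,0.4],
    [0,0,0]
  ],
  "gripper": [3.8,3.8,3.8,3.8,3.8,3.8,3.8,3.8,3.8]
}}

```text
time_s: 8.05
tool_pos: [0.4979, 0.2916, 0.0213]
tool_rot: [-180.0, 0.1, 29.8]
force: [-0.3, -0.1, -0.5]
grip_width: 0.0381
grasp_force: 0.0
```

Call:
{"api": "drive_tool", "payload": {
  "angular": [
    [0,0,0],
    [0,0,0],
    [0,0,0],
    [0,0,0],
    [0,0,0],
    [0,0,0]
  ],
  "delta_pos": [
    [0,0,0.4],
    [0,0,0],
    [0,0,0],
    [0,0,0],
    [0,0,0],
    [0,0,0]
  ],
  "gripper": [3.8,3.8,0.5,0.5,0.5,0.5],
  "squeeze": 5
}}

```text
time_s: 8.65
tool_pos: [0.4985, 0.2919, 0.0183]
tool_rot: [180.0, -0.0, 29.8]
force: [-0.2, -1.0, -0.8]
grip_width: 0.0133
grasp_force: 0.0
```

```bash
python3 - <<'E'
from h import *
a=eyes.read_camera('wrist'); o=telemetry.get_obs(); print(o['tool_pos'],o['force'],o['grip_width'],o['grasp_force'])
save(a,'w5.png',(180,140,390,290),3.8)
E
```

```text
[0.49847193 0.29196215 0.01829293] [0.29066821 1.00142505 0.55877434] 0.012127516214671908 4.996192082762718
```

It's now gripped at 12.1 mm. The real tips are about 3 cm higher than the stated geometry. I'll open a little, lower another 1 cm and clamp firmly.

Call:
{"api": "drive_tool", "payload": {
  "angular": [
    [0,0,0],
    [0,0,0],
    [0,0,0],
    [0,0,0],
    [0,0,0],
    [0,0,0],
    [0,0,0],
    [0,0,0],
    [0,0,0],
    [0,0,0]
  ],
  "delta_pos": [
    [0,0,0],
    [0,0,0],
    [0,0,0.4],
    [0,0,0.3],
    [0,0,0.2],
    [0,0,0],
    [0,0,0],
    [0,0,0],
    [0,0,0],
    [0,0,0]
  ],
  "gripper": [2.2,2.2,2.2,2.2,2.2,2.2,0.5,0.5,0.5,0.5],
  "squeeze": 60
}}

```text
time_s: 9.7
tool_pos: [0.4985, 0.292, 0.0093]
tool_rot: [180.0, -0.0, 29.8]
force: [0.8, 0.2, 0.2]
grip_width: 0.0118
grasp_force: 60.0
```

```bash
python3 - <<'E'
from h import *
a=eyes.read_camera('wrist'); np.save('w6.npy',a,allow_pickle=True); o=telemetry.get_obs(); print(o['tool_pos'],o['tool_rot'],o['force'],o['grip_width'],o['grasp_force'])
save(a,'w6.png',(180,50,390,290),2.4)
E
```

```text
[0.49851438 0.29201184 0.0093109 ] [ 1.79996059e+02 -1.22826222e-02  2.97831678e+01] [-0.64198494  0.39967878  0.47071163] 0.011367955081351216 59.99996549449861
```

View pics/w6.png

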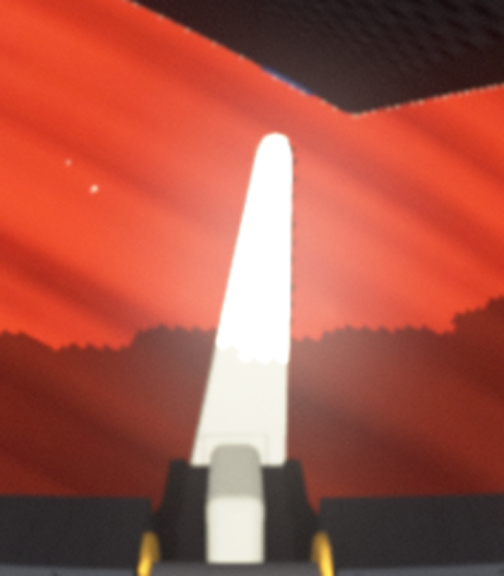

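The wedge is held firmly between the fingers, nose at crop (275,133) and flat side straight (column 290→286). I'll lift it, turn it and carry it to the front of the gap.

Call:
{"api": "drive_tool", "payload": {
  "angular": [
    [0,0,0],
    [0,0,0],
    [0,0,0.115],
    [0,0,0.115],
    [0,0,0.115],
    [0,0,0.115],
    [0,0,0],
    [0,0,0],
    [0,0,0],
    [0,0,0],
    [0,0,0],
    [0,0,0],
    [0,0,0],
    [0,0,0],
    [0,0,0],
    [0,0,0],
    [0,0,0],
    [0,0,0],
    [0,0,0],
    [0,0,0]
  ],
  "delta_pos": [
    [0,0,-2],
    [0,0,-4],
    [0,0,-4],
    [0,0,-4],
    [0,0,-4],
    [0,0,-1],
    [-0.1,2,0],
    [-0.1,4,0],
    [-0.1,4,0],
    [-0.1,4,0],
    [-0.1,4,0],
    [-0.1,4,0],
    [-0.1,4,0],
    [-0.1,4,0],
    [-0.2,4,0],
    [-0.2,4,0],
    [-0.1,3.2,0],
    [0,0,0],
    [0,0,0],
    [0,0,0]
  ],
  "gripper": [0.5,0.5,0.5,0.5,0.5,0.5,0.5,0.5,0.5,0.5,0.5,0.5,0.5,0.5,0.5,0.5,0.5,0.5,0.5,0.5]
}}

```text
time_s: 11.75
tool_pos: [0.5101, -0.1186, 0.1992]
tool_rot: [-180.0, 0.0, 3.5]
force: [-0.9, 0.3, -0.3]
grip_width: 0.011
grasp_force: 60.0
```

```bash
python3 - <<'E'
from h import *
o0=np.load('w6.npy',allow_pickle=True).item()
q=lambda x,y:np.array([x,y])/2.4+[180,50]-.3
F=[((84,-9,20),q(275,133)),((-15,15,20),q(192,463)),((13,6,52),q(208,500)),((13,-6,52),q(263,500))]
s,r=fit_shaker(o0,F,(.5,.29,.5)); print(s,np.degrees(s[2]),r.round(1))
tp=np.array([0.49851438,0.29201184]);y=np.radians(29.78)
d=s[:2]-tp; print('grip in tool x,lat',d@[np.cos(y),np.sin(y)],d@[-np.sin(y),np.cos(y)])
a=eyes.read_camera('wrist'); np.save('w7.npy',a,allow_pickle=True); o=telemetry.get_obs(); print(o['tool_pos'],o['tool_rot'],o['grip_width'],o['grasp_force'])
E
```

```text
[0.49764624 0.29060353 0.53387903] 30.589015396853988 [[-0.2  0.1]
 [-5.2 33.6]
 [ 0.  -0.3]
 [ 2.2 -0.6]]
grip in tool x,lat -0.0014529635674636059 -0.000791149274701346
[ 0.51020629 -0.11835931  0.19926699] [-1.79979291e+02  5.30911024e-04  3.57366428e+00] 0.011623594398483893 59.999826243147254
```

Call:
{"api": "drive_tool", "payload": {
  "angular": [
    [0,0,0],
    [0,0,0],
    [0,0,0],
    [0,0,0],
    [0,0,0],
    [0,0,0]
  ],
  "delta_pos": [
    [0,0.1,3],
    [0,0.1,3],
    [0,0,3],
    [0,0,2],
    [0,0,0],
    [0,0,0]
  ],
  "gripper": [0.5,0.5,0.5,0.5,0.5,0.5]
}}

```text
time_s: 12.4
tool_pos: [0.5106, -0.1211, 0.0898]
tool_rot: [-180.0, -0.0, 3.5]
force: [-0.3, 0.1, 0.6]
grip_width: 0.0112
grasp_force: 60.0
```

```bash
python3 - <<'E'
from h import *
a=eyes.read_camera('wrist'); np.save('w8.npy',a,allow_pickle=True); o=telemetry.get_obs(); print(o['tool_pos'],o['tool_rot'],o['grip_width'],o['grasp_force'])
save(a,'w8.png',(170,20,370,250),2.6)
E
```

```text
[ 0.51126071 -0.12149565  0.09056012] [ 1.79964307e+02 -1.06897858e-01  3.50420363e+00] 0.0115581706904239 59.99974879436195
```

View pics/w8.png

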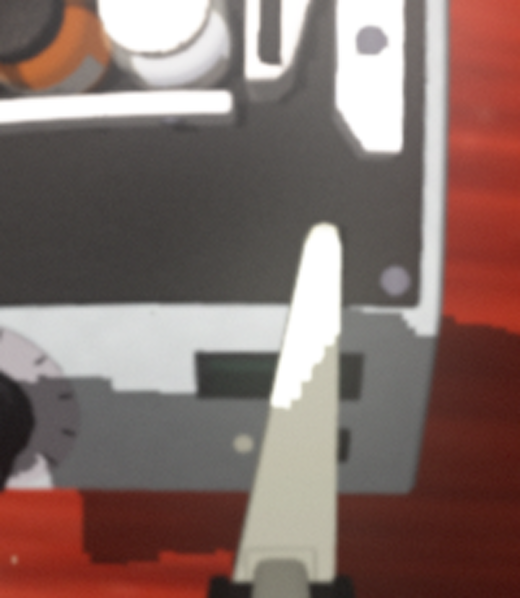

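The nose tip is at crop (325,225), the wedge's flat edge runs (341,250)→(335,560), and the cheek's front face corner is at (338,108). The jaw's front corner is at (290,72). I'll work out the relative offset.

```bash
python3 - <<'E'
from h import *
a=np.load('w8.npy',allow_pickle=True).item()
q=lambda x,y:np.array([x,y])/2.6+[170,20]-.3
P={n:hit(a,q(*p),z,True) for n,p,z in [('cheekF',(338,108),.086),('cheekB',(336,10),.086),('platFR',(420,304),.066),('platF0',(60,304),.066),('flatN',(341,250),.1013),('flatT',(335,560),.1013),('nose',(325,223),.1013),('jawFL',(248,76),.098),('railR',(232,107),.088),('jawFR',(287,70),.098)]}
for n,p in P.items(): print(n,p.round(4))
ang=lambda u,v:np.degrees(np.arctan2(*(P[u]-P[v])[[1,0]]))
print('yaw cheek',ang('cheekB','cheekF'),'front edge',ang('platF0','platFR')-90,'wedge flat',ang('flatN','flatT'))
F=[((12,-67,86),q(338,108)),((78-0,-67,86),q(336,10)),((-34,-90,66),q(420,304)),((10.9,-44,88),q(232,116))]
s,r=fit_shaker(a,[F[0],F[2],F[3]],(.6,-.06,.058)); print(s,np.degrees(s[2]),r.round(1))
for S in (s,np.array([.6038,-.0606,.0583])):
  co,si=np.cos(S[2]),np.sin(S[2]); 
  for n in P: d=P[n]-[S[0],S[1],0]; print(n,((co*d[0]+si*d[1])*1000).round(1),((-si*d[0]+co*d[1])*1000).round(1))
E
```

```text
cheekF [ 0.6196 -0.1268  0.086 ]
cheekB [ 0.6422 -0.1251  0.086 ]
platFR [ 0.5761 -0.1514  0.066 ]
platF0 [ 0.5712 -0.0622  0.066 ]
flatN [ 0.5882 -0.1285  0.1013]
flatT [ 0.5219 -0.1323  0.1013]
nose [ 0.5935 -0.1249  0.1013]
jawFL [ 0.6233 -0.1075  0.098 ]
railR [ 0.6181 -0.104   0.088 ]
jawFR [ 0.6251 -0.1154  0.098 ]
yaw cheek 4.455245315630052 front edge 3.1097396124781653 wedge flat 3.3221523035672798
[ 0.60313799 -0.06061238  0.06602664] 3.783047712980142 [[-0.3  0.1]
 [ 1.9  1.6]
 [-0.6 -1.5]]
cheekF 12.1 -67.2
cheekB 34.7 -66.9
platFR -33.0 -88.8
platF0 -31.9 0.5
flatN -19.3 -66.7
flatT -85.8 -66.2
nose -13.9 -63.5
jawFL 17.1 -48.2
railR 12.1 -44.3
jawFR 18.3 -56.1
cheekF 11.9 -67.1
cheekB 34.6 -66.6
platFR -33.0 -89.0
platF0 -32.6 0.3
flatN -19.5 -66.8
flatT -86.0 -66.8
nose -14.0 -63.6
jawFL 16.8 -48.0
railR 11.7 -44.2
jawFR 18.0 -55.9
```

The wedge is aligned: its flat side is at shaker y −66.7 against the cheek's −67, and the yaws match. I'll lower it to the platform.

Call:
{"api": "drive_tool", "payload": {
  "angular": [
    [0,0,0],
    [0,0,0],
    [0,0,0],
    [0,0,0]
  ],
  "delta_pos": [
    [0,-0.05,0.8],
    [0,0,0.4],
    [0,0,0.1],
    [0,0,0]
  ],
  "gripper": [0.5,0.5,0.5,0.5]
}}

```text
time_s: 12.85
tool_pos: [0.5101, -0.1216, 0.0762]
tool_rot: [180.0, 0.0, 3.4]
force: [0.2, 0.8, -0.8]
grip_width: 0.0117
grasp_force: 60.0
```

Call:
{"api": "drive_tool", "payload": {
  "angular": [
    [0,0,0],
    [0,0,0]
  ],
  "delta_pos": [
    [0,0,0.1],
    [0,0,0]
  ],
  "gripper": [0.5,0.5]
}}

```text
time_s: 13.05
tool_pos: [0.5102, -0.1217, 0.0753]
tool_rot: [180.0, -0.0, 3.4]
force: [-0.1, 0.7, -0.0]
grip_width: 0.0117
grasp_force: 60.0
```

Call:
{"api": "drive_tool", "payload": {
  "angular": [
    [0,0,0],
    [0,0,0],
    [0,0,0],
    [0,0,0],
    [0,0,0],
    [0,0,0]
  ],
  "delta_pos": [
    [1,0,0],
    [1,0,0],
    [1,0,0],
    [1,0,0],
    [0.5,0,0],
    [0,0,0]
  ],
  "gripper": [0.5,0.5,0.5,0.5,0.5,0.5]
}}

```text
time_s: 13.65
tool_pos: [0.5565, -0.1185, 0.0752]
tool_rot: [-180.0, -0.1, 3.5]
force: [0.6, 1.0, -0.3]
grip_width: 0.0115
grasp_force: 60.0
```

Call:
{"api": "drive_tool", "payload": {
  "angular": [
    [0,0,0],
    [0,0,0],
    [0,0,0],
    [0,0,0],
    [0,0,0],
    [0,0,0]
  ],
  "delta_pos": [
    [0.5,0,0],
    [0.5,0,0],
    [0.5,0,0],
    [0.5,0,0],
    [0.5,0,0],
    [0,0,0]
  ],
  "gripper": [0.5,0.5,0.5,0.5,0.5,0.5]
}}

```text
time_s: 14.25
tool_pos: [0.5799, -0.1171, 0.0753]
tool_rot: [-180.0, 0.0, 3.4]
force: [-4.0, 1.1, 4.3]
grip_width: 0.0119
grasp_force: 60.0
```

Call:
{"api": "drive_tool", "payload": {
  "angular": [
    [0,0,0],
    [0,0,0],
    [0,0,0],
    [0,0,0]
  ],
  "delta_pos": [
    [0.4,0,0],
    [0.4,0,0],
    [0.2,0,0],
    [0,0,0]
  ],
  "gripper": [0.5,0.5,0.5,0.5]
}}

```text
time_s: 14.65
tool_pos: [0.5884, -0.1166, 0.0753]
tool_rot: [-180.0, 0.2, 3.4]
force: [-7.1, 0.9, 7.0]
grip_width: 0.0117
grasp_force: 60.0
```

Call:
{"api": "drive_tool", "payload": {
  "angular": [
    [0,0,0],
    [0,0,0],
    [0,0,0]
  ],
  "delta_pos": [
    [0.3,0,0],
    [0.3,0,0],
    [0,0,0]
  ],
  "gripper": [0.5,0.5,0.5]
}}

```text
time_s: 14.95
tool_pos: [0.5937, -0.1163, 0.0754]
tool_rot: [-180.0, 0.3, 3.4]
force: [-11.0, 1.3, 8.5]
grip_width: 0.0116
grasp_force: 60.0
```

Call:
{"api": "drive_tool", "payload": {
  "angular": [
    [0,0,0],
    [0,0,0],
    [0,0,0]
  ],
  "delta_pos": [
    [0.3,0,0],
    [0.3,0,0],
    [0,0,0]
  ],
  "gripper": [0.5,0.5,0.5]
}}

```text
time_s: 15.25
tool_pos: [0.5945, -0.1162, 0.0755]
tool_rot: [-180.0, 0.9, 3.3]
force: [-24.8, 2.4, 19.8]
grip_width: 0.0117
grasp_force: 60.0
```

Call:
{"api": "drive_tool", "payload": {
  "angular": [
    [0,0,0],
    [0,0,0],
    [0,0,0]
  ],
  "delta_pos": [
    [0.4,0,0],
    [0.3,0,0],
    [0,0,0]
  ],
  "gripper": [0.5,0.5,0.5]
}}

```text
time_s: 15.55
tool_pos: [0.5958, -0.116, 0.0752]
tool_rot: [-179.9, 1.6, 3.3]
force: [-37.8, 2.5, 29.8]
grip_width: 0.0117
grasp_force: 60.0
```

Call:
{"api": "drive_tool", "payload": {
  "angular": [
    [0,0,0],
    [0,0,0],
    [0,0,0],
    [0,0,0]
  ],
  "delta_pos": [
    [0.3,0,0],
    [0.2,0,0],
    [0,0,0],
    [0,0,0]
  ],
  "gripper": [0.5,0.5,0.5,0.5]
}}

```text
time_s: 15.95
tool_pos: [0.5966, -0.1159, 0.075]
tool_rot: [-179.9, 2.1, 3.3]
force: [-47.4, 3.0, 36.2]
grip_width: 0.0115
grasp_force: 60.0
```

Call:
{"api": "drive_tool", "payload": {
  "angular": [
    [0,0,0],
    [0,0,0],
    [0,0,0]
  ],
  "delta_pos": [
    [-0.5,0,0],
    [-0.5,0,0],
    [0,0,0]
  ],
  "gripper": [0.5,0.5,0.5]
}}

```text
time_s: 16.25
tool_pos: [0.5971, -0.1159, 0.0749]
tool_rot: [-180.0, 0.8, 3.3]
force: [-16.9, 2.6, 13.3]
grip_width: 0.0117
grasp_force: 60.0
```

Call:
{"api": "drive_tool", "payload": {
  "angular": [
    [0,0,0],
    [0,0,0],
    [0,0,0],
    [0,0,0],
    [0,0,0],
    [0,0,0]
  ],
  "delta_pos": [
    [-0.5,0,0],
    [0,0,0],
    [0,0,0],
    [0,0,0],
    [0,0,0],
    [0,0,0]
  ],
  "gripper": [0.5,0.5,3,3,3,3]
}}

```text
time_s: 16.85
tool_pos: [0.5997, -0.1166, 0.0753]
tool_rot: [180.0, -0.1, 3.4]
force: [0.2, -0.1, -0.3]
grip_width: 0.0288
grasp_force: 0.0
```

The wedge is driven in with 47 N and let go. Next I rise, move over the knob and tilt to its axis.

Call:
{"api": "drive_tool", "payload": {
  "angular": [
    [0,0,0],
    [0,0,0],
    [0,0,0],
    [0,0,0],
    [0,0,0],
    [0,0,0],
    [0,0,0],
    [0,0.12,0],
    [0,0.12,0],
    [0,0.12,0],
    [0,0.13,0],
    [0,0,0],
    [0,0,0]
  ],
  "delta_pos": [
    [0,0,-3],
    [0,0,-4.5],
    [0,0,-4.5],
    [-2.7,-2.3,0],
    [-2.7,-2.3,0],
    [-2.8,-2.3,0],
    [-2.8,-2.2,0],
    [0,0,0],
    [0,0,0],
    [0,0,0],
    [0,0,0],
    [0,0,0],
    [0,0,0]
  ],
  "gripper": [3,3,3,5,5,5,5,5,5,5,5,5,5]
}}

```text
time_s: 18.15
tool_pos: [0.4945, -0.0347, 0.1901]
tool_rot: [179.5, -20.3, 3.7]
force: [0.6, 0.5, 1.2]
grip_width: 0.05
grasp_force: 0.0
```

```bash
python3 - <<'E'
from h import *
a=eyes.read_camera('wrist'); np.save('w9.npy',a,allow_pickle=True); o=telemetry.get_obs(); print(o['tool_pos'],o['tool_rot'],o['qpos'])
for t in ['speed_knob','knob_pointer','marker_tip','knob_grip','set_marker','end_stop','wedge_nose']:
    print(t,[(np.round(r['centre'],1).tolist(),round(r['p'],2)) for r in models.search_frame(a,t)[:4]])
for p in [(-65.5,35,50.3),(-65.5-12.2,35,50.3+23)]: print(proj(a,sh((.6035,-.0606,.0600),p),True))
save(a,'w9.png',None,1.4)
E
```

```text
[ 0.4948784  -0.03538635  0.19031799] [179.44382704 -20.34742822   3.5998405 ] [ 13.02234996 -16.19567401  -9.05254902 122.22922875  -5.66162852
  53.61669091 -80.07572518]
speed_knob [([271.9, 198.7], 0.75)]
knob_pointer [([272.5, 199.8], 0.93), ([309.9, 93.3], 0.6), ([354.6, 99.0], 0.34)]
marker_tip [([252.5, 178.1], 0.39)]
knob_grip [([274.8, 197.8], 0.59)]
set_marker []
end_stop []
wedge_nose [([122.0, 201.7], 0.88), ([366.8, 130.9], 0.55)]
[274.06272322 196.35908338]
[273.97673051 206.71910298]
```

```bash
python3 - <<'E'
from h import *
a=np.load('w9.npy',allow_pickle=True).item()
save(a,'w9c.png',(222,150,322,250),6)
E
```

```text
(no output)
```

View pics/w9c.png

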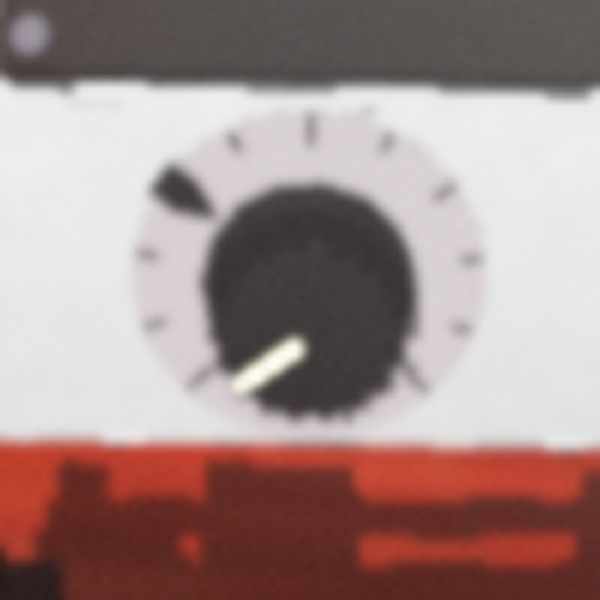

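The dial disc is centred at crop (310,271). The pointer line runs (302,345)→(238,385), the marker tip is at (214,215), and the ticks are clear. I'll fit the knob's 3D pose from the ticks.

```bash
python3 - <<'E'
from h import *
a=np.load('w9.npy',allow_pickle=True).item()
q=lambda p:np.array(p)/6+[222,150]-.42
T=[(0,(200,378)),(27,(152,322)),(54,(148,254)),(108,(235,143)),(135,(312,130)),(162,(388,143)),(189,(445,190)),(216,(472,259)),(243,(460,327)),(270,(413,378))]
yaw=np.radians(3.4); t=np.radians(28)
Rz=R.from_euler('z',yaw).as_matrix()
X=Rz@[np.cos(t),0,np.sin(t)]; Y=Rz@[0,1,0]; N=Rz@[-np.sin(t),0,np.cos(t)]
# angle a clockwise from 7:30: direction = start left-down (Y-X)/√2, clockwise-> toward up
def dirn(a): a=np.radians(a-45); return Y*np.cos(a)+X*np.sin(a)
f=lambda v:np.concatenate([proj(a,v[:3]+v[3]*dirn(k),True)-q(p) for k,p in T]+[[300*(v[3]-.0262)*0]])
r=least_squares(f,[.536,-.03,.05,.027]); print(r.x,np.abs(r.fun).max())
# fix z from shaker geometry: also with constrained z
C=r.x[:3]
def onplane(p,h,C=C):
    o,d=ray(a,q(p),True); P0=C+h*N; x=o+d*((P0-o)@N)/(d@N)-P0; return np.degrees(np.arctan2(x@X,x@Y))+45, np.hypot(x@X,x@Y)*1000
print('marker',onplane((214,215),.003),onplane((168,182),.003))
for h in (.020,.026): 
    print('pointer',onplane((238,385),h),onplane((302,345),h))
    o,d=ray(a,q((238,385)),True);o2,d2=ray(a,q((302,345)),True); P0=C+h*N
    v=(o+d*((P0-o)@N)/(d@N))-(o2+d2*((P0-o2)@N)/(d2@N)); print('line dir',np.degrees(np.arctan2(v@X,v@Y))+45)
o=telemetry.get_obs(); print(o['tool_pos'],o['tool_rot']); print('N',N,'C shaker', C)
E
```

```text
[ 0.59523701 -0.02104262 -0.60264185  0.08220462] 1.2484605774282045
marker (np.float64(81.97139360800591), np.float64(59.86255796328018)) (np.float64(82.28639140335076), np.float64(88.6520757468329))
pointer (np.float64(-9.242903761842747), np.float64(62.38826936717238)) (np.float64(-37.68646292645586), np.float64(28.245221025298928))
line dir 10.46684759119767
pointer (np.float64(-7.831961878595152), np.float64(59.87234426344562)) (np.float64(-37.039730636531544), np.float64(25.494213609245488))
line dir 10.466847591197585
[ 0.49451068 -0.03731211  0.1897329 ] [179.45481106 -20.33491941   3.37720931]
N [-0.46864521 -0.02784266  0.88294759] C shaker [ 0.59523701 -0.02104262 -0.60264185]
```

```bash
cat > k.py <<'E'
from h import *
a=np.load('w9.npy',allow_pickle=True).item()
q=lambda p:np.array(p)/6+[222,150]-.42
T=[(0,(200,378)),(27,(152,322)),(54,(148,254)),(108,(235,143)),(135,(312,130)),(162,(388,143)),(189,(445,190)),(216,(472,259)),(243,(460,327)),(270,(413,378))]
yaw=np.radians(3.4); t=np.radians(28)
Rz=R.from_euler('z',yaw).as_matrix()
X=Rz@[np.cos(t),0,np.sin(t)]; Y=Rz@[0,1,0]; N=Rz@[-np.sin(t),0,np.cos(t)]
def dirn(a): a=np.radians(a-45); return Y*np.cos(a)+X*np.sin(a)
def onplane(p,h,C):
    o,d=ray(a,q(p),True); P0=C+h*N; x=o+d*((P0-o)@N)/(d@N)-P0; return np.degrees(np.arctan2(x@X,x@Y))+45, np.hypot(x@X,x@Y)*1000
E
python3 - <<'E'
from k import *
f=lambda v:np.concatenate([proj(a,v[:3]+v[3]*dirn(k),True)-q(p) for k,p in T]+[[(onplane((214,215),.003,v[:3])[1]-24)*3]])
r=least_squares(f,[.536,-.03,.05,.03]); C=r.x[:3]; print(r.x,np.abs(r.fun).max())
f2=lambda v:np.concatenate([proj(a,np.array([v[0],v[1],.0503+(v[0]-.5364)*np.tan(t)])+v[2]*dirn(k),True)-q(p) for k,p in T])
r2=least_squares(f2,[.536,-.03,.03]); C2=np.array([r2.x[0],r2.x[1],.0503+(r2.x[0]-.5364)*np.tan(t)]); print('plane-constrained',C2,r2.x[2],np.abs(r2.fun).max())
for c in (C,C2):
    S=(.6036,-.0606,np.radians(3.4)); d=c-[S[0],S[1],0]; print('shaker',Rz.T@d*1000)
    print('marker',onplane((214,215),.003,c),onplane((168,182),.003,c))
    for h in (.020,.026): print('ptr',onplane((238,385),h,c),onplane((302,345),h,c))
o=telemetry.get_obs(); Rt=rot(o['tool_rot'])
for c in (C,C2): print('tool z axis',Rt[:,2],'TCP->C in tool',(Rt.T@(c-o['tool_pos'])*100).round(2))
E
```

```text
[ 0.54106215 -0.02797819 -0.00254138  0.03249036] 1.248460588888861
plane-constrained [ 0.53629678 -0.02858826  0.05024512] 0.028117352297190614 1.2484605795300467
shaker [-60.49308809  36.27328181  -2.54138   ]
marker (np.float64(83.44923907807437), np.float64(23.999999990674247)) (np.float64(83.28642549213052), np.float64(35.3224358976837))
ptr (np.float64(-0.599192538379242), np.float64(19.7744032745233)) (np.float64(-31.78767983967866), np.float64(5.644500735508235))
ptr (np.float64(5.400807272923373), np.float64(17.587014063441295)) (np.float64(-20.817269993425313), np.float64(2.9906709071245583))
shaker [-65.2862518   35.94690021  50.24511852]
marker (np.float64(83.82247336494453), np.float64(20.847623929691263)) (np.float64(83.5409876356168), np.float64(30.632903230387228))
ptr (np.float64(2.335504440867034), np.float64(16.1094274455029)) (np.float64(-27.807372840019156), np.float64(3.678507071735673))
ptr (np.float64(10.319891727723707), np.float64(14.0590983090643)) (np.float64(8.835074668629652), np.float64(1.2663183471266724))
tool z axis [ 0.34744852  0.0109718  -0.93763487] TCP->C in tool [-2.27 -0.84 19.66]
tool z axis [ 0.34744852  0.0109718  -0.93763487] TCP->C in tool [-0.89 -0.76 14.54]
```

The plane-constrained fit is consistent: knob axis at world (0.536, −0.029, 0.050), pointer at about 10°, marker at about 84°, so it needs roughly 73° of clockwise turn. I'll pre-turn the gripper counter-clockwise so joint 7 has room and the fingers stay clear of the marker.

Call:
{"api": "drive_tool", "payload": {
  "angular": [
    [0,0,0],
    [0,0,0],
    [0,0,0],
    [0,0.07,0],
    [0,0.065,0],
    [0,0,-0.13],
    [0,0,-0.13],
    [0,0,-0.13],
    [0,0,-0.13],
    [0,0,-0.13],
    [0,0,-0.13],
    [0,0,-0.13],
    [0,0,-0.13],
    [0,0,-0.13],
    [0,0,-0.13],
    [0,0,0],
    [0,0,0]
  ],
  "delta_pos": [
    [-0.6,-0.2,2.9],
    [-0.6,-0.2,2.9],
    [-0.5,-0.2,2.8],
    [0,0,0],
    [0,0,0],
    [0,0,0],
    [0,0,0],
    [0,0,0],
    [0,0,0],
    [0,0,0],
    [0,0,0],
    [0,0,0],
    [0,0,0],
    [0,0,0],
    [0,0,0],
    [0,0,0],
    [0,0,0]
  ],
  "gripper": [5,5,5,5,5,5,5,5,5,5,5,5,5,5,5,5,5]
}}

```text
time_s: 20.25
tool_pos: [0.5081, -0.0306, 0.1032]
tool_rot: [152.7, -6.8, 79.4]
force: [0.2, 0.5, 0.2]
grip_width: 0.0499
grasp_force: 0.0
```

```bash
cat > t.py <<'E'
from h import *
N=np.array([-0.46864521,-0.02784266,0.88294759]); C=np.array([.5363,-.0290,.0502])
def st(h):
    o=telemetry.get_obs(); Rt=rot(o['tool_rot']); print(o['time_s'],o['tool_pos'].round(4),o['tool_rot'].round(1),'q',o['qpos'].round(1))
    z=Rt[:,2]; print('z err to -N, rotvec in tool (rad):',(Rt.T@np.cross(z,-N)).round(3)); print('delta to C+h*N in tool cm',(Rt.T@(C+h*N-o['tool_pos'])*100).round(2)); return o,Rt
E
python3 -c "
from t import *
st(.005)"
```

```text
20.25 [ 0.5081 -0.0306  0.1032] [152.7  -6.8  79.4] q [ -2.5 -15.1   4.  134.7  -1.5  32.3  -9.5]
z err to -N, rotvec in tool (rad): [0.004 0.008 0.   ]
delta to C+h*N in tool cm [ 0.04 -0.01  5.51]
```

Call:
{"api": "drive_tool", "payload": {
  "angular": [
    [0,0,0],
    [0,0,0],
    [0,0,0],
    [0,0,0],
    [0,0,0]
  ],
  "delta_pos": [
    [0,0,2],
    [0,0,2],
    [0,0,1],
    [0,0,0.5],
    [0,0,0]
  ],
  "gripper": [5,5,5,5,5]
}}

```text
time_s: 20.75
tool_pos: [0.5336, -0.0294, 0.0541]
tool_rot: [152.7, -6.8, 79.5]
force: [0.1, -0.9, -0.9]
grip_width: 0.05
grasp_force: 0.0
```

Call:
{"api": "drive_tool", "payload": {
  "angular": [
    [0,0,0],
    [0,0,0],
    [0,0,0],
    [0,0,0]
  ],
  "delta_pos": [
    [0,0,0.4],
    [0,0,0.4],
    [0,0,0.3],
    [0,0,0]
  ],
  "gripper": [5,5,5,5]
}}

```text
time_s: 21.15
tool_pos: [0.539, -0.0291, 0.0447]
tool_rot: [152.7, -6.8, 79.5]
force: [0.4, 0.7, 0.1]
grip_width: 0.0498
grasp_force: 0.0
```

```bash
python3 - <<'E'
from t import *
st(-.0095)
a=eyes.read_camera('wrist'); np.save('w10.npy',a,allow_pickle=True); save(a,'w10.png',(180,120,390,290),3.6)
print([(np.round(r['centre'],1),round(r['p'],2)) for r in models.search_frame(a,'speed_knob')[:2]], proj(a,C+.026*N,True),proj(a,C,True))
E
```

```text
21.15 [ 0.539  -0.0291  0.0447] [152.7  -6.8  79.5] q [ -3.7  -5.    5.2 134.5  -3.7  22.5  -7.5]
z err to -N, rotvec in tool (rad): [0.004 0.008 0.   ]
delta to C+h*N in tool cm [0.04 0.01 0.34]
[(array([267.5, 246.8]), 0.72)] [278.43601458 268.34280716] [278.18140211 247.68378442]
```

Call:
{"api": "drive_tool", "payload": {
  "angular": [
    [0,0,0],
    [0,0,0],
    [0,0,0],
    [0,0,0],
    [0,0,0]
  ],
  "delta_pos": [
    [0,0,0.2],
    [0,0,0],
    [0,0,0],
    [0,0,0],
    [0,0,0]
  ],
  "gripper": [5,2.5,2.5,2.5,2.5],
  "squeeze": 15
}}

```text
time_s: 21.75
tool_pos: [0.5366, -0.0283, 0.0407]
tool_rot: [153.1, -6.7, 79.5]
force: [-7.9, 1.7, 3.7]
grip_width: 0.0293
grasp_force: 15.2
```

It gripped the knob, which sits about 4 mm lower on the slope than estimated. I'll relieve the side force, then turn clockwise.

Call:
{"api": "drive_tool", "payload": {
  "angular": [
    [0,0,0],
    [0,0,0]
  ],
  "delta_pos": [
    [0,-0.4,0],
    [0,0,0]
  ],
  "gripper": [2.5,2.5]
}}

```text
time_s: 21.95
tool_pos: [0.5364, -0.0283, 0.041]
tool_rot: [152.7, -6.8, 79.5]
force: [3.4, 0.3, -5.6]
grip_width: 0.0285
grasp_force: 14.8
```

```bash
python3 - <<'E'
from t import *
o,Rt=st(-.0085); print((Rt.T@o['force']).round(1),o['grip_width'],o['grasp_force'])
E
```

```text
21.95 [ 0.5364 -0.0283  0.041 ] [152.7  -6.8  79.5] q [ -3.7  -5.    5.1 135.   -3.6  21.9  -7.7]
z err to -N, rotvec in tool (rad): [ 0.004  0.008 -0.   ]
delta to C+h*N in tool cm [0.04 0.43 0.04]
[0.2 0.3 6.6] 0.028502089451854434 14.833625946339453
```

Call:
{"api": "drive_tool", "payload": {
  "angular": [
    [0,0,0.12],
    [0,0,0.12],
    [0,0,0.12],
    [0,0,0.12],
    [0,0,0.12],
    [0,0,0.12],
    [0,0,0.12],
    [0,0,0.12],
    [0,0,0.12],
    [0,0,0]
  ],
  "delta_pos": [
    [0,0,0],
    [0,0,0],
    [0,0,0],
    [0,0,0],
    [0,0,0],
    [0,0,0],
    [0,0,0],
    [0,0,0],
    [0,0,0],
    [0,0,0]
  ],
  "gripper": [2.5,2.5,2.5,2.5,2.5,2.5,2.5,2.5,2.5,2.5]
}}

```text
time_s: 22.95
tool_pos: [0.5366, -0.0285, 0.0412]
tool_rot: [172.8, -27.2, 17.7]
force: [3.3, -0.4, -4.6]
grip_width: 0.029
grasp_force: 14.8
```

```bash
python3 - <<'E'
from t import *
o,Rt=st(-.0085); print((Rt.T@o['force']).round(1),o['wrist_torque'],o['grip_width'],o['grasp_force'])
E
```

```text
22.95 [ 0.5366 -0.0285  0.0412] [172.8 -27.2  17.7] q [  2.6  -4.7  -1.  134.8  -5.1  21.9 -68.2]
z err to -N, rotvec in tool (rad): [0.009 0.    0.   ]
delta to C+h*N in tool cm [0.37 0.13 0.04]
[0.6 0.7 5.6] [ 0.02721721  0.47713249 -0.05616659] 0.02898251389835018 14.830725418869406
```

Call:
{"api": "drive_tool", "payload": {
  "angular": [
    [0,0,0.08],
    [0,0,0.08],
    [0,0,0],
    [0,0,0],
    [0,0,0],
    [0,0,0],
    [0,0,0],
    [0,0,0],
    [0,0,0],
    [0,0,0],
    [0,0,0],
    [0,0,0],
    [0,0,0]
  ],
  "delta_pos": [
    [0,0,0],
    [0,0,0],
    [0,0,0],
    [0,0,0],
    [0,0,0],
    [0,0,0],
    [0,0,-1],
    [0,0,-2],
    [0,0,-3],
    [0,0,-3],
    [0,0,-3],
    [0,0,0],
    [0,0,0]
  ],
  "gripper": [2.5,2.5,2.5,5,5,5,5,5,5,5,5,5,5]
}}

```text
time_s: 24.25
tool_pos: [0.5027, -0.0337, 0.1362]
tool_rot: [177.9, -27.2, 7.4]
force: [-0.5, 0.2, -0.6]
grip_width: 0.0499
grasp_force: 0.0
```

```bash
cat > m.py <<'E'
from t import *
def rect(a,n,c=C-.004*np.array([.8814,.0524,.4695]),h=.026):
    # top-down rectified view of the dial at height h, 0.2 mm/px, 80 mm square
    yaw=np.radians(3.4);t=np.radians(28);Rz=R.from_euler('z',yaw).as_matrix();X=Rz@[np.cos(t),0,np.sin(t)];Y=Rz@[0,1,0]
    g=np.linspace(.04,-.04,400); mx=np.zeros((400,400),np.float32); my=mx.copy()
    P=c+h*N+g[:,None,None]*X+g[None,:,None]*Y
    K=np.array(a['mtx']); q=(P-a['origin'])@rot(a['orientation'])
    r=np.linalg.norm(q[...,:2],axis=-1); th=np.arctan2(r,q[...,2])
    im=cv2.remap(a['pixels'],(K[0,0]*q[...,0]/r*th+K[0,2]).astype(np.float32),(K[1,1]*q[...,1]/r*th+K[1,2]).astype(np.float32),cv2.INTER_CUBIC)
    cv2.imwrite('pics/'+n,im[:,:,::-1]); return im
E
python3 - <<'E'
from m import *
st(0)
a=eyes.read_camera('wrist'); np.save('w11.npy',a,allow_pickle=True)
a9=np.load('w9.npy',allow_pickle=True).item()
for nm,b in (('r9',a9),('r11',a)):
  im=rect(b,nm+'.png'); g=im.min(2).astype(int)
  # bright pointer on dark knob top: within 15 mm of centre region
  yy,xx=np.mgrid[:400,:400]; m=(g>140)
  n,lab,stt,cen=cv2.connectedComponentsWithStats(m.astype(np.uint8))
  for i in range(1,n):
    if 60<stt[i][4]<1500:
      p=np.argwhere(lab==i)[:,::-1].astype(np.float32); v=cv2.fitLine(p,cv2.DIST_L2,0,.01,.01).ravel(); ext=np.ptp((p-v[2:])@v[:2])
      print(nm,i,stt[i],cen[i].round(0),'dir',np.degrees(np.arctan2(-v[1],-v[0])).round(1),ext)
E
```

```text
24.25 [ 0.5027 -0.0337  0.1362] [177.9 -27.2   7.4] q [ 15.2 -17.3 -10.6 131.7 -10.2  38.6 -72.3]
z err to -N, rotvec in tool (rad): [0.005 0.013 0.   ]
delta to C+h*N in tool cm [-0.92 -0.38  9.19]
r11 2 [ 133  137   61   48 1192] [163. 160.] dir -145.6 69.63045
```

```bash
python3 - <<'E'
from m import *
for nm in ('w9','w11'):
  b=np.load(nm+'.npy',allow_pickle=True).item()
  im=rect(b,nm+'_r3.png',h=.003); g=cv2.cvtColor(im,cv2.COLOR_RGB2GRAY)
  m=(g<90).astype(np.uint8); m=cv2.morphologyEx(m,cv2.MORPH_OPEN,np.ones((9,9)))
  n,lab,stt,cen=cv2.connectedComponentsWithStats(m)
  for i in range(1,n):
    if stt[i][4]>300: 
      p=np.argwhere(lab==i)[:,::-1].astype(np.float32); print(nm,stt[i],cen[i].round(),'box',cv2.minAreaRect(p),'fit',cv2.fitLine(p,cv2.DIST_L2,0,.01,.01).ravel().round(2))
  # coarse ascii of the rectified gray
  s=cv2.resize(g,(50,40),interpolation=cv2.INTER_AREA)
  print('\n'.join(''.join(' .:-=+*#%@'[::-1][min(9,v*10//256)] for v in r) for r in s))
E
```

```text
w9 [ 73  79  33  29 683] [88. 94.] box ((89.7800064086914, 94.46000671386719), (39.400001525878906, 22.600000381469727), 36.869895935058594) fit [ 0.78  0.62 88.47 93.55]
w9 [  110    92   176   210 27560] [200. 192.] box ((197.5, 196.5), (209.0, 175.0), 90.0) fit [  0.24   0.97 200.28 191.55]
w9 [    0   348   400    52 10943] [168. 381.] box ((199.49996948242188, 373.4999694824219), (398.99993896484375, 50.99999237060547), 0.0) fit [1.0000e+00 3.0000e-02 1.6804e+02 3.8132e+02]<stdin>:12: RuntimeWarning: overflow encountered in scalar multiply
Traceback (most recent call last):
OverflowError: Python integer 256 out of bounds for uint8
```

```bash
python3 - <<'E'
from m import *
for nm in ('w9','w11'):
  b=np.load(nm+'.npy',allow_pickle=True).item()
  im=rect(b,nm+'_r3.png',h=.003); g=cv2.cvtColor(im,cv2.COLOR_RGB2GRAY)
  m=(g<90).astype(np.uint8); m=cv2.morphologyEx(m,cv2.MORPH_OPEN,np.ones((9,9)))
  n,lab,stt,cen=cv2.connectedComponentsWithStats(m)
  for i in range(1,n):
    if stt[i][4]>300 and nm=='w11':
      p=np.argwhere(lab==i)[:,::-1].astype(np.float32); print(nm,stt[i],cen[i].round(),'box',cv2.minAreaRect(p)[2],'fit',cv2.fitLine(p,cv2.DIST_L2,0,.01,.01).ravel().round(2))
  s=cv2.resize(g,(57,40),interpolation=cv2.INTER_AREA).astype(int)
  print('\n'.join(''.join('@%#*+=-:. '[min(9,v*10//256)] for v in r) for r in s))
E
```

```text
..      .............:::------::...........:----:--------
......                 ........   ..                    .
                    .......:::.......                    
                 ..........:-:.........                  
               ...:-:......:-:......:::...               
            ......:-:......::.......:::....              
          .::...............................             
         .-++-:...............................           
        .-*##*=:......::-----=--::.........:::.          
        .=*###*=:..::-=+********+=-::......:-:..         
        .:-+**#*-::-+*############*+-:.....::....        
       ...::--==--=*################*=:..........        
       .......::-=*##################*=:..........       
      .........:=*####################*=:.........       
      .:::.....-+######################*-:.....::..      
      .:::....:=*#######################+:....:--:.      
     .........:+########################+-.....::..      
     .........-*########################*-:........      
     .........-+########################*=:.........    
[... 3251 characters left out ...]
 ...
           ..::....:+**###########***=-:.:-........   ...
            ........::-+**#######*+--:....... ......  ...
            ...........:--=***++==-:.......   ...........
.... .   .................::-::::::......................
.........................................................
:-:::::::::::::::..:::::::::::::.........................
##*++++++++++++++==+++++++===+++=========================
###**+++++++++++++++***+++++++++++++++++++++++++++*******
#%#*********+++++++**##***++++++++++++++++++++++++++*****
%%#*************+++*#####**+++++++++++++++++++++++++++++*
%%#*****************#####**+++++++++++++++++++++++++++++*
%%#****************#######********************++++*+*+++*
```

The marker's axis measures about 83° and the pointer 79°, well inside the 8° tolerance. Joint 2 is close to its limit, so I'll ease the arm forward a little and check that the wedge has stayed put.

Call:
{"api": "drive_tool", "payload": {
  "angular": [
    [0,0,0],
    [0,0,0],
    [0,0,0]
  ],
  "delta_pos": [
    [0,0,1],
    [0,0,1],
    [0,0,0]
  ],
  "gripper": [5,5,5]
}}

```text
time_s: 24.6
tool_pos: [0.5107, -0.0322, 0.1156]
tool_rot: [178.0, -27.0, 7.4]
force: [-0.5, -0.1, -1.3]
grip_width: 0.0501
grasp_force: 0.0
```

```bash
python3 - <<'E'
from m import *
o,_=st(0); print(o['force'])
S=np.array([.6036,-.0606,np.radians(3.4)])
a9=np.load('w9.npy',allow_pickle=True).item(); a=eyes.read_camera('wrist')
yaw=S[2]; c,s=np.cos(yaw),np.sin(yaw)
for nm,b in(('w9',a9),('now',a)):
  # rectify platform at z=.086 (wedge/cheek top), shaker x -60..90, y -95..-35, 1 mm/px; row 0 = x 90
  xs=np.linspace(.09,-.06,151); ys=np.linspace(-.03,-.09,61)
  P=np.stack([S[0]+c*xs[:,None]-s*ys[None],S[1]+s*xs[:,None]+c*ys[None],np.full((151,61),.086)],-1)
  K=np.array(b['mtx']); q=(P-b['origin'])@rot(b['orientation']); r=np.linalg.norm(q[...,:2],axis=-1); th=np.arctan2(r,q[...,2])
  im=cv2.remap(b['pixels'],(K[0,0]*q[...,0]/r*th+K[0,2]).astype(np.float32),(K[1,1]*q[...,1]/r*th+K[1,2]).astype(np.float32),cv2.INTER_LINEAR)
  g=im.min(2).astype(int)[::3]
  print(nm); print('\n'.join('%4d '%(90-3*i)+''.join('@%#*+=-:. '[min(9,v*10//256)] for v in row) for i,row in enumerate(g)))
E
```

```text
24.6 [ 0.5107 -0.0322  0.1156] [178.  -27.    7.4] q [ 15.1 -14.4 -11.1 132.1 -10.   35.6 -72.6]
z err to -N, rotvec in tool (rad): [ 0.002  0.017 -0.   ]
delta to C+h*N in tool cm [-0.66 -0.24  7.  ]
[-0.51965907 -0.09593661 -1.31186868]
w9
  90 #############################################################
  87 #############################################################
  84 #############################################################
  81 #############################################################
  78 ####################################*++==-=========++*#######
  75 ################################****=:              :=*######
  72 #############*##*****************+==:.              :=***####
  69 ******************************+:.                   .=******#
  66 ****************************+=.           .::::.    .::=+****
  63 **************************++=:            :----:     .:-+****
  60 ************************+++=:               ..       .:-+****
  57 ******************++++++++=-.                        .:-+****
  54 =----==++++++++++++++++++=-.                     
[... 5279 characters left out ...]
==++*******+++**+==+##########
 -33 ****+++++++++++++++++++++++++***********+=====++==+#########%
 -36 ******************************************+++**+==*########%%
 -39 ########*****#*##*#**##**#**#*###############**=--*##%%###%%%
 -42 :::--------------:......:::::::---::------:......-*#%%%%%%%%%
 -45                    ...                         ..=*#%%%%%%%%%
 -48                                                .-+#%%%%%%%%%%
 -51                                               .:+#%%%%%%%%%%%
 -54                                              .:=##%%%%%%%%%%%
 -57 *****************************+-.            ..-*##%%%%%%%%%%%
 -60 ############################*+:.      .......-+#####%%%%%%%%%
```

The wedge is unchanged between the two views: nose at about x = 71 mm (59 mm past the mouth), tail at about −28 mm, jammed between cheek and jaw. I'll hand in.

```bash
python3 -c "
from cell import env
print(env.sign_off())"
```

```text
the job is handed in; nothing more can be done
None
```

I handed the job in at 24.7 s; no verdict came back. The wedge is jammed about 59 mm past the mouth and did not move after I let go. The knob pointer measured about 3–4° short of the marker, against a limit of 8°. I had no way to measure the force on the end stop directly; the wedge was driven in with about 47 N.

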